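Fit the last spring hook clamp to a plaster mould

ROBOT

A 6-joint arm with a two-finger parallel gripper is mounted at the origin on a cart in front of the work surface, level with it; the furniture and walls round the work are solid. World frame = base frame: x ahead of the robot, y to its left, z up, the work surface at z = 0. Lengths are in mm, angles in rad, forces in N, time in s.
With the tool pointing down it reaches from about 275 to 1000 mm from the base axis. Payload 8.4 kg.
Tool frame: the origin (TCP) lies at the very end of the fingers, on their centre line; the grasp point (between the pads) lies 19 mm behind it (r.tcp_to_grasp is the distance from the TCP to the grasp point, in mm); z points along the fingers, y is the line along which they close (so a half turn about z gives the same grasp; the last joint's range is limited). The gripper opens to 85 mm and grips with 20 to 120 N. Pads are 22 mm wide; open, the fingers measure 114 mm over their backs; the gripper's body (76 mm by 85 mm) begins 54 mm behind the grasp point. The pads swing forward as they close: fully open they stand 13 mm farther back than shut.
Start: joints at [-1.224, 0.353, 1.633, -0, 1.155, -0.002], TCP at [213.605, -587.368, 231.281] pointing down, gripper open.
Joint ranges: [-2.63, 2.63], [-0.92, 2.1], [0.06, 2.66], [-1.3, 4.44], [0, 2.69], [-3.02, 3.02]. Speed limits (rad/s): [2.22, 2.22, 2.79, 3.14, 3.14, 3.14].

INTERFACE

Orientations are given as [roll, pitch, yaw] about the fixed x, y, z axes, in that order (R = Rz(yaw) Ry(pitch) Rx(roll)).
In Python, from rig import r gives the robot as it stands. The module is installed in compiled form; this text tells all that it offers.
- The arm moves only by the tool play_rows, never from a script. Its argument "rows" is a list of rows, each an object with "dp": the shift along the tool's x, y, z in units of 40 mm (1.0 is 40 mm), a list of three; "turn": the turn, a rotation vector about the tool's x, y, z in units of 6 degrees (1.0 is 6 degrees), a list of three; "fingers": the closure, from 0 (fully open) to 1 (shut). In form: [{"dp": [tx, ty, tz], "turn": [wx, wy, wz], "fingers": fingers}, ...]. A call has 1 to 5 rows; each row shifts and turns the commanded pose from where the row before left it, along the tool's axes as they then stand; what a row does not reach is not made up. A row lasts 1/12 s, in which the tool goes at most 41.7 mm and 7.16 degrees, less where a joint would pass 70% of its speed; a pose out of reach is approached as far as the arm can. A call is refused whole if a number of a shift passes 1 or a number of a turn 1, either way. A call with a gripper value outside its range is refused whole. The fingers move at their own pace and stop on an object; "force" is the grip in N (left out, the last holds). Time passes only in rows, so rows that do not move let the fingers close. It gives the time, the measured TCP pose, the force, the opening and the grip force at its end, in the units of the state.
- r.sense(): the state, without advancing time (a new reading comes with each control period).
- r.grab_frame(name): name is "scene" or "top" or "wrist"; returns a dict with "pixels" (400x640x3 uint8, red, green, blue), "fx", "fy", "cx", "cy" (pixels), "dist" ([k1, k2, p1, p2, k3] as OpenCV has them; the pictures are not rectified), "pose" (4x4, takes a point from camera to world coordinates). Camera axes: x right, y down, z forward; pixel columns grow to the right and rows downward; lengths in mm; the calibration is good to about 2 mm. A picture is of the moment at which its call begins. There is no depth.
- r.sign_off(): hands the job in; it is judged then, once.
The state is a dict: "clock": time; "qpos": joint angles; "qvel": joint speeds; "joint_efforts": joint torques, N m; "eef_pos": TCP position; "tcp_rot": TCP orientation; "contact_force": force on the tool from outside, world axes, zero at the start; "wrist_torque": the same for the moment, N m; "opening": opening from 0.0 (shut) to 1.0 (fully open); "grasp_force": force on a finger pad.
Only numpy, scipy, OpenCV 4.12 (cv2) and the standard library are available. Lean on these libraries where they do the work, as an engineer would, in place of code of your own. Each camera call takes 0.05 s, during which the arm holds its last target. There are 200 camera calls.

TASK

Fit the loose spring clamp to the empty slot of the closed plaster mould, like the clamp that is already on: stand it on the plywood plate with its foot flat and its hook over the slot's marked end, press the red cap well down so that the hook comes out below the foot, slide the clamp along the slot, keeping it pressed, until you feel the hook come up against the steel post inside, then ease the cap up slowly so that the hook catches and holds the post, and let go. Plaster is brittle: feel your way, never load the mould with more than 25 N, and do not let the spring snap back. Leave the tub and the gypsum medallion and star where they are.

Things in the scene. Friction and masses are not known exactly. Their poses are not given: they have to be found in the camera images.
- mould: Fixed closed mould: white plaster halves under a plywood plate, 122 (x) x 214 (y) x 58 mm; origin centre of underside, z up. Two slots through the plate, 11 mm wide, 64 mm long along x, at y = +66 mm (a clamp is on it already, rising 61 mm above the plate) and y = -66 mm (empty). An orange dot just outside each slot's -x end marks where the hook goes in. Slots are over 25 mm deep.
- slot_start (a point): On the plate's top (z up) in the middle of the empty slot's width, 12 mm in from its marked end; x runs along the slot toward the post. With the clamp's axis here and its toe to +x, the hook goes down freely before the post. The slot ends 52 mm on in +x.
- post_about (a point): Middle of where the empty slot's post may be, 5 mm below the plate's top. The post, a 6 mm square steel bar, crosses the slot along y, top 2 mm and underside 8 mm below the plate's top. It was cast in by hand: its true axis is anywhere within 12 mm of this point along x. It is not measured; it must be felt. On the mould the foot's push and the hook's pull add up.
- clamp: Loose spring clamp, 150 to 230 g, upright on the table. Slippery black foot 49 mm long (x -22 to +27), 34 wide, 10 thick; square heel at -x, round toe with orange dot at +x. Steel barrel 20 mm across; over it a square red cap 28 x 28 x 30 mm tall, sides facing x and y. Origin on the barrel's axis at the foot's underside, z up. Lifted by the cap it hangs together as one piece.
- hook (a point): Middle of the hook's throat floor, moves with the cap. The hook is a J of 4.4 mm square steel, 16.6 mm long along the clamp's x, hidden in the foot while the cap is up: shank 6.1 mm to -x of this point, upturned tip 6.1 mm to +x and 3.5 mm higher at its top; clear gap between them 7.8 mm; underside 4.4 mm lower. 5 mm above the foot's underside with the cap up.
- plunger (a joint): How far cap and hook are pressed down, m: 0 = up, 0.021 = end stop. A spring pushes the cap up, 3 N at 0 plus 0.15 N per mm (6.2 N at the stop). With the foot on the plate the hook's tip passes under the post from 0.0165 on; shorter, the tip strikes the post. Eased up, a caught post holds it at about 0.013; a tip resting under the post about 0.0165; if missed it returns to 0.
- cap_top (a point): Centre of the top of the red cap, 74 mm above the foot's underside while the cap is up; moves down with the cap. Grip the cap by two opposite flat sides (28 mm); its lower edge is 30 mm below this point.
- pot: Small plastic tub, 72 mm across and 72 mm tall; bystander. Origin at the centre of its underside.
- medallion: Round white gypsum medallion, 68 mm across, 15 mm thick; bystander. Origin at the centre of its underside.
- star: White gypsum star, 84 mm across, 18 mm thick; bystander. Origin at the centre of its underside.

How it is judged:
By the outcome, as a careful person would: the job done as asked, in the order asked, and still so for the second after the job is handed in, with the robot touching nothing.
It also fails if it takes over 58 s, if anything falls off the work surface, if the arm or the gripper's body presses on something with over 40 N, if the wrist force passes 120 N, or if a joint passes its speed limit or range.

## Working session

There is one attempt and no reset: what is moved stays moved. The work goes in short steps, Python scripts to look and compute and a tool call to move; the robot and the scene stay as the last step left them, time stands still between calls to the robot, and variables do not carry over. Pictures are saved under pics/ and viewed, at most 10 in all, crops included, and the job is handed in when it is done.

Besides the shell and the picture viewer there is one more tool, called after ">>>" as name([rows], argument=value, ...), one row to a line, values as JSON. play_rows: Moves the arm, as the interface text tells. Its arguments: {"type":"object","properties":{"rows":{"type":"array"},"force":{"type":"number"}},"required":["rows"]}

```bash
mkdir -p pics
python3 - <<'E'
from rig import r
import cv2,pickle
for n in("scene","top"):
    f=r.grab_frame(n);pickle.dump(f,open(n+".pkl","wb"))
    cv2.imwrite(f"pics/{n}0.png",f["pixels"][:,:,::-1])
    print(n,f["fx"],f["cx"],f["cy"],f["dist"],f["pose"].round(3).tolist())
print(r.sense())
E
```

```text
scene 380.00362979462676 315.9190361445408 200.6684045446581 [0.01225148 0.         0.         0.         0.        ] [[0.423, -0.479, 0.769, -216.556], [-0.906, -0.203, 0.372, -466.964], [-0.022, -0.854, -0.52, 597.764], [0.0, 0.0, 0.0, 1.0]]
top 385.6044879530126 322.0480470773209 202.54908936211416 [0.02306366 0.         0.         0.         0.        ] [[0.008, -0.989, 0.145, 402.923], [-1.0, -0.006, 0.013, -89.431], [-0.012, -0.145, -0.989, 1073.096], [0.0, 0.0, 0.0, 1.0]]
{'clock': 0.1, 'qpos': array([-1.22439547e+00,  3.53619442e-01,  1.63405842e+00,  1.87286500e-05,
        1.15519077e+00, -2.38559455e-03]), 'qvel': array([-0.00127212, -0.00277336, -0.00313376, -0.00122971,  0.00277411,
       -0.00067546]), 'joint_efforts': array([-1.66680922e-03, -6.06353402e+01, -3.42822576e+01, -2.95712016e-04,
        3.87370397e-03,  1.79476325e-05]), 'eef_pos': array([ 213.46782021, -586.96177027,  230.61199599]), 'tcp_rot': array([-3.14031671e+00, -2.01685875e-05,  3.48778864e-01]), 'contact_force': array([-0.40538506, -0.01917449,  0.39467819]), 'wrist_torque': array([-0.00136862, -0.0248256 , -0.0161801 ]), 'grasp_force': 0.0, 'opening': 0.9977782196492151}
```

View pics/scene0.png

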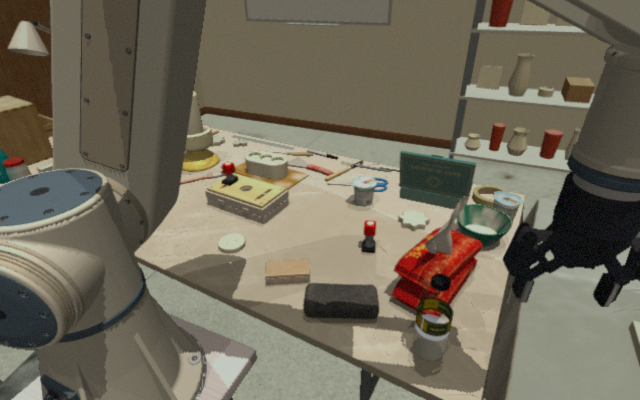

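View pics/top0.png

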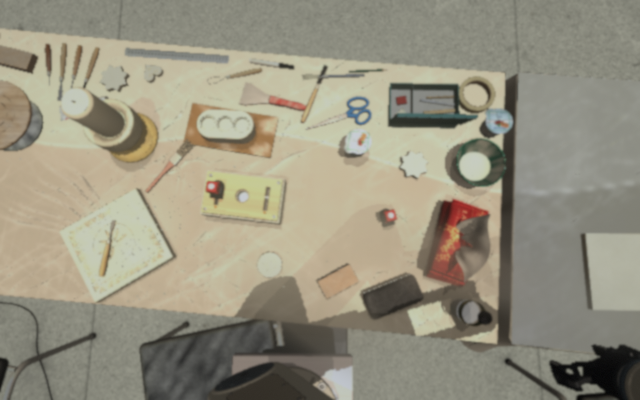

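The top view has the mould at about (243,198), with its fitted clamp at (214,187), and the loose clamp at (388,216). In the scene view the loose clamp is at (369,235). Next I'll enlarge the crops and measure.

```bash
cat > h.py <<'E'
import numpy as np,cv2,pickle
def ray(f,u,v):
    K=np.array([[f["fx"],0,f["cx"]],[0,f["fy"],f["cy"]],[0,0,1]])
    p=cv2.undistortPoints(np.array([[[u,v]]],float),K,np.array(f["dist"]))[0,0]
    P=np.array(f["pose"]);return P[:3,3],P[:3,:3]@np.array([p[0],p[1],1])
def plane(f,u,v,z):
    o,d=ray(f,u,v);return o+d*(z-o[2])/d[2]
def proj(f,X):
    P=np.linalg.inv(f["pose"]);K=np.array([[f["fx"],0,f["cx"]],[0,f["fy"],f["cy"]],[0,0,1]])
    return cv2.projectPoints(np.array(X,float).reshape(-1,1,3),cv2.Rodrigues(P[:3,:3])[0],P[:3,3],K,np.array(f["dist"]))[0][:,0]
def tri(f1,p1,f2,p2):
    A=np.zeros((3,3));b=np.zeros(3)
    for f,p in((f1,p1),(f2,p2)):
        o,d=ray(f,*p);d/=np.linalg.norm(d);M=np.eye(3)-np.outer(d,d);A+=M;b+=M@o
    return np.linalg.solve(A,b)
E
python3 - <<'E'
from h import *
t=pickle.load(open("top.pkl","rb"));s=pickle.load(open("scene.pkl","rb"))
c=[]
for f,x,y,w,h,k in((t,195,165,100,66,6),(t,358,186,60,60,6.67),(s,200,150,100,75,6),(s,340,205,60,60,7.5)):
    i=f["pixels"][y:y+h,x:x+w,::-1];c.append(cv2.resize(i,(400,300) if w==100 else (300,300),interpolation=cv2.INTER_CUBIC))
cv2.imwrite("pics/crops.png",np.vstack([np.hstack(c[:2]),np.hstack(c[2:])]))
for n,f in(("t",t),("s",s)):
    h=cv2.cvtColor(f["pixels"],cv2.COLOR_RGB2HSV)
    m=(((h[...,0]<8)|(h[...,0]>172))&(h[...,1]>150)&(h[...,2]>90)).astype(np.uint8)
    N,L,S,C=cv2.connectedComponentsWithStats(m)
    for k in range(1,N):
        if S[k,4]>20:
            print(n,S[k],C[k].round(1), plane(f,*C[k],66).round(1))
E
```

```text
t [446 200  41  28 510] [462.1 212.3] [ 526.6 -441.7   66. ]
s [503   5   6  10  25] [505.2   9.5] [6011.4 -341.5   66. ]
s [497 132   6  16  30] [499. 139.] [1205.7 -508.5   66. ]
s [  3 157  20  10 124] [ 12.4 161.2] [403.3 957.8  66. ]
s [222 163  13  11  80] [228.2 167.8] [643.2 254.5  66. ]
s [364 221  12  15 113] [369.7 228.6] [ 503.6 -259.4   66. ]
s [430 229   9   6  28] [434.4 231.8] [ 551.4 -401.9   66. ]
s [ 395  230   88   73 2215] [441.3 265.4] [ 437.2 -436.4   66. ]
s [415 238  13   9  31] [422.2 241.5] [ 502.7 -383.6   66. ]
s [392 288  28  20 271] [405.6 296.7] [ 320.2 -390.2   66. ]
s [423 309  17   6  57] [431.1 311.7] [ 302.6 -440.5   66. ]
```

View pics/crops.png

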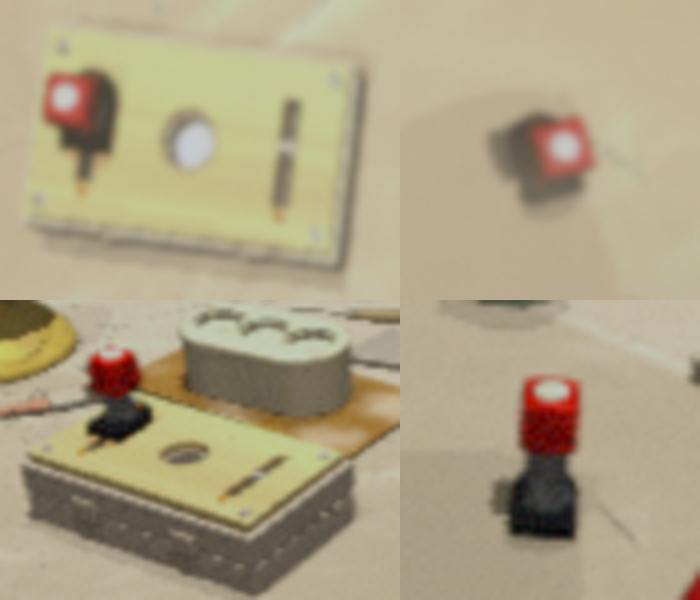

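The crops show the mould plate with its empty slot on the right. The dot is near top pixel (265,212) and the slot's far end near (268,187). The loose clamp's cap top is near top pixel (391,215). Its heel faces the scene camera and the toe is hidden behind the barrel.

Run:
```python
from h import *
from rig import r
t=pickle.load(open("top.pkl","rb"));s=pickle.load(open("scene.pkl","rb"))
Q=lambda a,b:(195+a/4-.4,165+b/4.545-.4)
c=[plane(t,*Q(*p),58)[:2] for p in((50,25),(362,68),(337,268),(25,225))]
c=np.array(c);print(c.round(1));ctr=c.mean(0);ex=(c[0]+c[1]-c[2]-c[3])/2;ey=(c[0]+c[3]-c[1]-c[2])/2
print("ctr",ctr,np.linalg.norm(ex),np.linalg.norm(ey),np.arctan2(ex[1],ex[0]),np.arctan2(-ey[0],ey[1]))
for n,p in(("dot",(279,215)),("end-",(283,207)),("end+",(292,99)),("sheen",(287,147))): print(n,plane(t,*Q(*p),58).round(1))
print("clamp",plane(t,391-.4,215.4-.4,74).round(1), tri(t,(390.6,215),s,(340+151/5*1-.4,205+90/5-.4)).round(1))
f=r.grab_frame("wrist");st=r.sense()
from scipy.spatial.transform import Rotation as R
T=np.eye(4);T[:3,:3]=R.from_euler("xyz",st["tcp_rot"]).as_matrix();T[:3,3]=st["eef_pos"]
print((np.linalg.inv(T)@f["pose"]).round(2),f["fx"])
```

```text
[[637.9 235. ]
 [613.1  23.9]
 [494.5  37.9]
 [518.3 245.5]]
ctr [565.93897441 135.56914386] 119.70252661557787 210.76438005539686 -0.10229183440773598 -0.11558472987310371
dot [525.3  77.1  58. ]
end- [530.   74.6  58. ]
end+ [594.2  70.5  58. ]
sheen [565.5  73.   58. ]
clamp [ 517.4 -254.5   74. ] [ 517.5 -254.7   73.4]
[[  -0.     -0.96   -0.29   75.55]
 [   1.      0.     -0.     -0.89]
 [   0.     -0.29    0.96 -143.01]
 [   0.      0.      0.      1.  ]] 297.43566124488206
```

>>> play_rows([
  {"dp":[0.8,-0.4,0],"turn":[0,0,0],"fingers":0},
  {"dp":[0.85,-0.45,0],"turn":[0,0,0],"fingers":0},
  {"dp":[0.85,-0.45,0],"turn":[0,0,0],"fingers":0},
  {"dp":[0.85,-0.45,0],"turn":[0,0,0],"fingers":0},
  {"dp":[0.85,-0.45,0],"turn":[0,0,0],"fingers":0},
])

```text
clock: 0.57
eef_pos: [342.1, -445.7, 231.1]
tcp_rot: [-3.141, 0.0, 0.348]
contact_force: [0.4, 0.2, 0.3]
opening: 1.003
grasp_force: 0.0
```

>>> play_rows([
  {"dp":[0.85,-0.45,0],"turn":[0,0,0],"fingers":0},
  {"dp":[0.85,-0.45,0],"turn":[0,0,0],"fingers":0},
  {"dp":[0.85,-0.45,0],"turn":[0,0,0],"fingers":0},
  {"dp":[0.85,-0.45,0],"turn":[0,0,0],"fingers":0},
  {"dp":[0.8,-0.4,0.2],"turn":[0,0,0],"fingers":0},
])

```text
clock: 0.98
eef_pos: [470.9, -305.7, 224.5]
tcp_rot: [3.14, -0.001, 0.349]
contact_force: [0.6, 0.0, -0.3]
opening: 1.007
grasp_force: 0.0
```

>>> play_rows([
  {"dp":[0.75,-0.4,0.4],"turn":[0,0,0],"fingers":0},
  {"dp":[0.7,-0.4,0.4],"turn":[0,0,0],"fingers":0},
  {"dp":[0,0,0.4],"turn":[0,0,0],"fingers":0},
  {"dp":[0,0,0],"turn":[0,0,0],"fingers":0},
])

```text
clock: 1.32
eef_pos: [512.0, -254.8, 172.2]
tcp_rot: [-3.138, 0.003, 0.352]
contact_force: [-1.6, 0.5, -0.1]
opening: 0.997
grasp_force: 0.0
```

Run:
```python
from h import *
from rig import r
f=r.grab_frame("wrist");pickle.dump(f,open("w1.pkl","wb"));cv2.imwrite("pics/w1.png",f["pixels"][:,:,::-1])
print(r.sense()["eef_pos"]); print(proj(f,[517,-254,74]),proj(f,[517,-254,0]))
```

```text
[ 511.87777188 -256.06075151  173.66423445]
[[321.00598024 200.64208492]] [[320.6977491  181.30497443]]
```

View pics/w1.png

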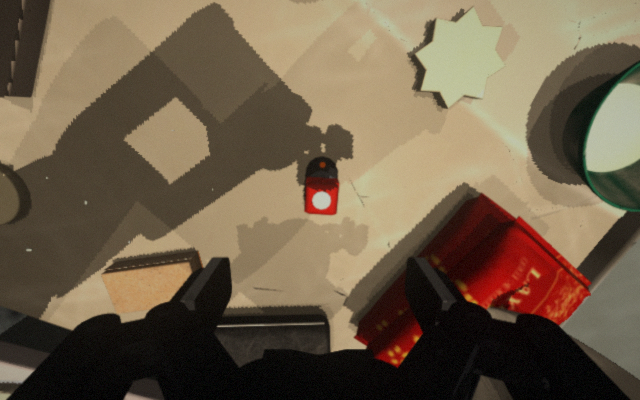

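The wrist view shows the red cap with its top disc at (322,200). The toe's orange dot is at (322,164), so the toe points along tool +x and the yaw is already close. The bag is well clear of the fingers.

Run:
```python
from h import *
f=pickle.load(open("w1.pkl","rb"))
p=f["pixels"].astype(int);sub=np.zeros(p.shape[:2],bool);sub[150:225,290:355]=1
h=cv2.cvtColor(f["pixels"],cv2.COLOR_RGB2HSV)
w=((p.min(2)>180)&sub); v,u=np.nonzero(w);wc=(u.mean(),v.mean())
red=sub&((h[...,0]<5)|(h[...,0]>173))&(h[...,1]>150)&(h[...,2]>130)|w
c=max(cv2.findContours(red.astype(np.uint8),0,2)[0],key=cv2.contourArea);print("box",cv2.minAreaRect(c),cv2.boundingRect(c))
o=sub&(h[...,0]>=5)&(h[...,0]<22)&(h[...,1]>150)&(h[...,2]>90)&(np.arange(400)[:,None]<172);v,u=np.nonzero(o)
oc=(u.mean(),v.mean());print(wc,w.sum(),oc,o.sum())
a=plane(f,*wc,74);b=plane(f,*oc,10);print(a,b,np.arctan2(b[1]-a[1],b[0]-a[0]),np.hypot(*(b-a)[:2]))
q=cv2.boxPoints(cv2.minAreaRect(c));P=np.array([plane(f,*x,74)[:2] for x in q]);d=np.diff(P,axis=0);print(np.arctan2(d[:,1],d[:,0])%(np.pi/2))
```

```text
box ((321.16339111328125, 199.88522338867188), (31.00200843811035, 27.44644546508789), 3.5763344764709473) (305, 187, 33, 28)
(np.float64(321.98), np.float64(199.26)) 150 (np.float64(322.09090909090907), np.float64(164.0909090909091)) 22
[ 518.42345955 -254.34885232   74.        ] [ 536.5764973  -248.24968638   10.        ] 0.32413602170150757 19.15026383101703
[0.27936039 0.28869798 0.31029   ]
```

>>> play_rows([
  {"dp":[0.17,0.01,0.5],"turn":[0,0,0.45],"fingers":0.2},
  {"dp":[0,0,0.8],"turn":[0,0,0],"fingers":0.2},
  {"dp":[0,0,0.8],"turn":[0,0,0],"fingers":0.2},
  {"dp":[0,0,0.7],"turn":[0,0,0],"fingers":0.2},
  {"dp":[0,0,0],"turn":[0,0,0],"fingers":0.2},
])

```text
clock: 1.78
eef_pos: [516.0, -255.0, 59.6]
tcp_rot: [-3.137, 0.005, 0.3]
contact_force: [-0.8, -0.4, -0.3]
opening: 0.798
grasp_force: 0.0
```

>>> play_rows([
  {"dp":[0,0,0],"turn":[0,0,0],"fingers":0.2},
])

```text
clock: 1.87
eef_pos: [518.4, -255.9, 63.3]
tcp_rot: [-3.14, 0.002, 0.3]
contact_force: [1.3, -0.0, 0.1]
opening: 0.802
grasp_force: 0.0
```

>>> play_rows([
  {"dp":[0,-0.03,0.28],"turn":[0,0,0],"fingers":0.3},
  {"dp":[0,0,0.27],"turn":[0,0,0],"fingers":0.4},
  {"dp":[0,0,0],"turn":[0,0,0],"fingers":0.5},
  {"dp":[0,0,0],"turn":[0,0,0],"fingers":0.6},
  {"dp":[0,0,0],"turn":[0,0,0],"fingers":0.7},
], force=40)

```text
clock: 2.28
eef_pos: [519.3, -254.3, 41.9]
tcp_rot: [3.141, -0.0, 0.302]
contact_force: [0.2, -0.8, -1.6]
opening: 0.324
grasp_force: 41.5
```

>>> play_rows([
  {"dp":[0,0,0],"turn":[0,0,0],"fingers":0.8},
  {"dp":[0,0,0],"turn":[0,0,0],"fingers":1},
  {"dp":[0,0,0],"turn":[0,0,0],"fingers":1},
  {"dp":[0,0,0],"turn":[0,0,0],"fingers":1},
])

```text
clock: 2.62
eef_pos: [519.3, -254.3, 41.7]
tcp_rot: [3.141, -0.001, 0.302]
contact_force: [-0.6, -0.5, 3.7]
opening: 0.32
grasp_force: 41.9
```

>>> play_rows([
  {"dp":[0,0,-0.1],"turn":[0,0,0],"fingers":1},
  {"dp":[0,0,-0.2],"turn":[0,0,0],"fingers":1},
  {"dp":[0,0,-0.3],"turn":[0,0,0.3],"fingers":1},
  {"dp":[0,0,-0.4],"turn":[0,0,0.4],"fingers":1},
  {"dp":[0,0,-0.5],"turn":[0,0,0.5],"fingers":1},
])

```text
clock: 3.03
eef_pos: [518.2, -253.7, 101.4]
tcp_rot: [-3.14, 0.002, 0.174]
contact_force: [1.0, -0.4, -0.9]
opening: 0.322
grasp_force: 41.4
```

>>> play_rows([
  {"dp":[0,0,-0.6],"turn":[0,0,0.6],"fingers":1},
  {"dp":[0,0,-0.6],"turn":[0,0,0.6],"fingers":1},
  {"dp":[0,0,-0.5],"turn":[0,0,0.6],"fingers":1},
  {"dp":[0,0,-0.3],"turn":[0,0,0.5],"fingers":1},
  {"dp":[0,0,0],"turn":[0,0,0.44],"fingers":1},
])

```text
clock: 3.45
eef_pos: [520.4, -254.8, 185.0]
tcp_rot: [3.14, -0.005, -0.114]
contact_force: [0.9, -0.5, -2.3]
opening: 0.321
grasp_force: 41.4
```

>>> play_rows([
  {"dp":[-0.1,-0.4,0],"turn":[0,0,0],"fingers":1},
  {"dp":[-0.2,-0.7,0],"turn":[0,0,0],"fingers":1},
  {"dp":[-0.2,-0.8,0],"turn":[0,0,0],"fingers":1},
  {"dp":[-0.2,-0.8,0],"turn":[0,0,0],"fingers":1},
  {"dp":[-0.2,-0.8,0],"turn":[0,0,0],"fingers":1},
])

```text
clock: 3.87
eef_pos: [497.5, -109.2, 181.2]
tcp_rot: [-3.141, 0.001, -0.111]
contact_force: [0.9, 0.4, -2.3]
opening: 0.323
grasp_force: 41.4
```

>>> play_rows([
  {"dp":[-0.2,-0.8,0],"turn":[0,0,0],"fingers":1},
  {"dp":[-0.2,-0.8,0],"turn":[0,0,0],"fingers":1},
  {"dp":[-0.1,-0.7,0],"turn":[0,0,0],"fingers":1},
  {"dp":[-0.04,-0.4,0],"turn":[0,0,0],"fingers":1},
  {"dp":[0,0,0],"turn":[0,0,0],"fingers":1},
])

```text
clock: 4.28
eef_pos: [488.2, 1.9, 181.3]
tcp_rot: [-3.141, 0.001, -0.107]
contact_force: [-0.5, 0.1, -1.6]
opening: 0.322
grasp_force: 41.4
```

>>> play_rows([
  {"dp":[0,0,0],"turn":[0,0,0],"fingers":1},
  {"dp":[0,0,0],"turn":[0,0,0],"fingers":1},
  {"dp":[0,0,0],"turn":[0,0,0],"fingers":1},
])

```text
clock: 4.53
eef_pos: [489.0, -2.0, 181.2]
tcp_rot: [3.141, 0.0, -0.111]
contact_force: [0.6, -0.0, -2.1]
opening: 0.325
grasp_force: 41.4
```

Run:
```python
from h import *
from rig import r
f=r.grab_frame("wrist");pickle.dump(f,open("w2.pkl","wb"));cv2.imwrite("pics/w2.png",f["pixels"][:,:,::-1])
s=r.sense();print(s["eef_pos"],s["tcp_rot"],s["contact_force"])
```

```text
[489.02478874  -2.1027723  181.23441806] [ 3.14139163e+00  2.57898322e-04 -1.11765466e-01] [-0.03974128 -0.17890932 -1.12337362]
```

View pics/w2.png

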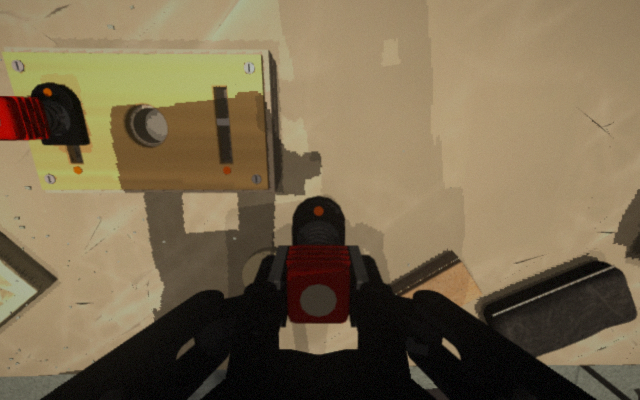

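The wrist view shows the empty slot running from (221,86) to (226,164), with its dot at (227,170). Something lighter, probably the post, crosses it near (222,121). The clamp hangs straight with its toe dot at (319,211).

Run:
```python
from h import *
f=pickle.load(open("w2.pkl","rb"));p=f["pixels"].astype(int)
g=p.sum(2)
# slot dark mask
m=np.zeros(g.shape,np.uint8);m[78:180,205:240]=(g[78:180,205:240]<170)
# row-wise centre
for v in range(82,176,4):
    u=np.nonzero(m[v])[0];print(v,(u.min(),u.max(),len(u)) if len(u) else None, g[v,222])
h=cv2.cvtColor(f["pixels"],cv2.COLOR_RGB2HSV)
o=(h[...,0]>=3)&(h[...,0]<16)&(h[...,1]>190)&(h[...,2]>130)
N,L,S,C=cv2.connectedComponentsWithStats(o.astype(np.uint8))
for k in range(1,N):
    if S[k,4]>10 and C[k][1]<240: print(S[k],C[k].round(2),plane(f,*C[k],58).round(1),plane(f,*C[k],149.5).round(1))
for n,q in(("e+",(221,86)),("e-",(226,164)),("post",(222,121))):print(n,plane(f,*q,58).round(1))
# plate corners approx (right edge, bottom edge)
c=np.array([plane(f,*q,58)[:2] for q in((5,52),(264,52),(269,190),(40,192))]);print(c.round(1))
```

```text
82 None 473
86 None 343
90 (np.int64(214), np.int64(222), 9) 154
94 (np.int64(215), np.int64(223), 9) 149
98 (np.int64(215), np.int64(225), 11) 118
102 (np.int64(214), np.int64(226), 13) 109
106 (np.int64(215), np.int64(227), 13) 113
110 (np.int64(215), np.int64(227), 13) 106
114 (np.int64(215), np.int64(227), 13) 100
118 (np.int64(220), np.int64(220), 1) 181
122 None 246
126 (np.int64(217), np.int64(228), 12) 120
130 (np.int64(217), np.int64(229), 13) 103
134 (np.int64(217), np.int64(229), 13) 101
138 (np.int64(218), np.int64(229), 12) 91
142 (np.int64(218), np.int64(230), 13) 91
146 (np.int64(218), np.int64(230), 13) 114
150 (np.int64(219), np.int64(231), 13) 92
154 (np.int64(219), np.int64(231), 13) 97
158 (np.int64(220), np.int64(232), 13) 99
162 (np.int64(220), np.int64(232), 13) 110
166 None 249
170 None 244
174 None 267
[44 88  7  7 34] [47.09 91.32] [604.8 211.7  58. ] [590.7 135.9 149.5]
[ 75 167   7   7  15] [ 78.13 170.07] [538.6 209.9  58. ] [547.2 134.6 149.5]
[223 167   7   7  38] [226.42 169.84] [524.4  78.7  58. ] [538.   48.5 149.5]
e+ [594.   68.8  58. ]
e- [529.7  78.   58. ]
post [566.5  73.8  58. ]
[[636.  232.8]
 [615.2  29.1]
 [501.7  43.5]
 [522.7 250.6]]
```

Run:
```python
from h import *
f=pickle.load(open("w2.pkl","rb"))
a=plane(f,226.2,164.3,58);b=plane(f,218.6,86,58);d=plane(f,226.42,169.84,58);c2=plane(f,226,162,58);c1=plane(f,220,102,58)
print("end-",a,"end+",b,"len",np.linalg.norm(a-b),"yaw",np.arctan2(*(c1-c2)[1::-1]))
h=cv2.cvtColor(f["pixels"],cv2.COLOR_RGB2HSV);o=np.zeros((400,640),bool);o[200:222,305:333]=(h[200:222,305:333,1]>150)&(h[200:222,305:333,2]>70)
v,u=np.nonzero(o);print(u.mean(),v.mean(),o.sum(),(u.min(),u.max(),v.min(),v.max()));t=plane(f,u.mean(),v.mean(),149.5);print("toe dot",t)
print("cap disc",plane(f,319,300,213.5))
print("post",plane(f,222,121,56))
y=-.108;ex=np.array([np.cos(y),np.sin(y)]);ey=np.array([-ex[1],ex[0]])
print("toe rel tcp",(t[:2]-[489.0,-2.1])@ex,(t[:2]-[489.0,-2.1])@ey)
mid=(a+b)[:2]/2;ss=mid-20*ex;print("slot_start",ss,"post rel",(plane(f,222,121,56)[:2]-ss)@ex)
```

```text
end- [529.40443871  77.86720968  58.        ] end+ [594.25740832  70.79012792  58.        ] len 65.23797018422981 yaw -0.10549839157516272
318.3098591549296 210.6338028169014 71 (np.int64(314), np.int64(323), np.int64(206), np.int64(215))
toe dot [506.61646082  -2.78030095 149.5       ]
cap disc [487.17135421  -0.90113156 213.5       ]
post [566.54608941  74.46109009  56.        ]
toe rel tcp 17.587151202134432 1.2225440274009007
slot_start [541.94745019  76.48447221] post rel 24.673420051764158
```

>>> play_rows([
  {"dp":[0.24,-0.4,0],"turn":[0,0,0],"fingers":1},
  {"dp":[0.3,-0.57,0],"turn":[0,0,0],"fingers":1},
  {"dp":[0.3,-0.6,0.2],"turn":[0,0,0],"fingers":1},
  {"dp":[0.2,-0.4,0.4],"turn":[0,0,0],"fingers":1},
  {"dp":[0.1,-0.1,0.5],"turn":[0,0,0],"fingers":1},
])

```text
clock: 5.0
eef_pos: [546.4, 77.3, 137.9]
tcp_rot: [-3.14, -0.004, -0.111]
contact_force: [0.3, -0.2, -2.1]
opening: 0.319
grasp_force: 41.5
```

>>> play_rows([
  {"dp":[0,0,0.4],"turn":[0,0,0],"fingers":1},
  {"dp":[0,0,0.2],"turn":[0,0,0],"fingers":1},
  {"dp":[0,0,0.1],"turn":[0,0,0],"fingers":1},
  {"dp":[0,0,0],"turn":[0,0,0],"fingers":1},
  {"dp":[0,0,0],"turn":[0,0,0],"fingers":1},
])

```text
clock: 5.42
eef_pos: [544.0, 75.4, 109.8]
tcp_rot: [-3.141, -0.0, -0.112]
contact_force: [0.3, 0.2, -1.9]
opening: 0.323
grasp_force: 41.4
```

>>> play_rows([
  {"dp":[0,0,0],"turn":[0,0,0],"fingers":1},
  {"dp":[0,0,0],"turn":[0,0,0],"fingers":1},
  {"dp":[0,0,0],"turn":[0,0,0],"fingers":1},
])

```text
clock: 5.67
eef_pos: [544.1, 75.9, 110.1]
tcp_rot: [-3.141, -0.001, -0.111]
contact_force: [-0.3, 0.4, -1.3]
opening: 0.321
grasp_force: 41.4
```

Run:
```python
from h import *
from rig import r
f=r.grab_frame("wrist");pickle.dump(f,open("w3.pkl","wb"))
g=r.grab_frame("scene")["pixels"]
a=cv2.resize(f["pixels"][130:400,200:440],(480,540));b=cv2.resize(g[150:225,200:300],(320,240),interpolation=cv2.INTER_CUBIC)
b=np.vstack([b,np.zeros((300,320,3),np.uint8)]);cv2.imwrite("pics/w3.png",np.hstack([a,b])[:,:,::-1])
s=r.sense();print(s["eef_pos"],s["tcp_rot"],s["contact_force"])
```

```text
[543.92717782  75.94610429 109.80741966] [-3.14137421e+00 -8.89850842e-04 -1.10962223e-01] [ 0.12802057  1.03894155 -2.07895748]
```

View pics/w3.png

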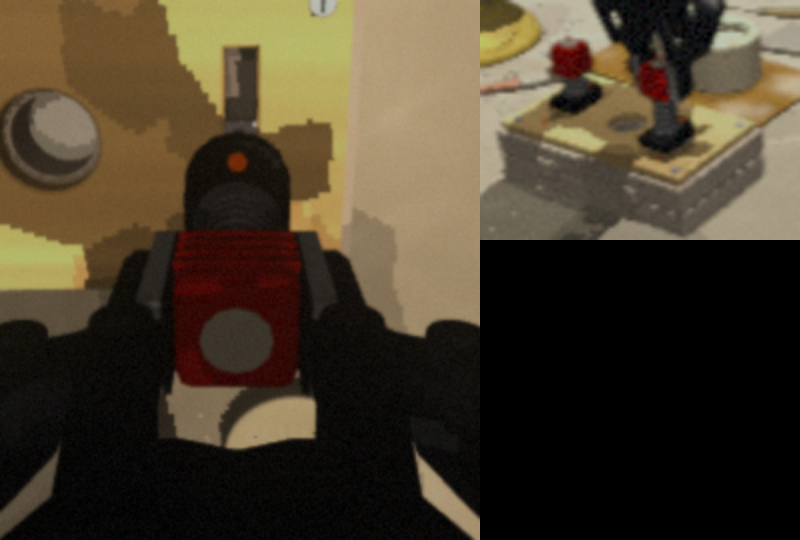

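The slot lies centred beneath the clamp, ahead of the toe. It is at crop u≈241 against 237 for the toe dot, so I'll shift the clamp about 1 mm to the right and lower it until it touches.

>>> play_rows([
  {"dp":[0,0.03,0.06],"turn":[0,0,0],"fingers":1},
  {"dp":[0,0,0.05],"turn":[0,0,0],"fingers":1},
  {"dp":[0,0,0.05],"turn":[0,0,0],"fingers":1},
  {"dp":[0,0,0.04],"turn":[0,0,0],"fingers":1},
  {"dp":[0,0,0],"turn":[0,0,0],"fingers":1},
])

```text
clock: 6.18
eef_pos: [543.2, 74.7, 100.8]
tcp_rot: [3.141, 0.001, -0.111]
contact_force: [-0.4, 0.1, -2.4]
opening: 0.319
grasp_force: 41.4
```

>>> play_rows([
  {"dp":[0,0,0.025],"turn":[0,0,0],"fingers":1},
  {"dp":[0,0,0],"turn":[0,0,0],"fingers":1},
  {"dp":[0,0,0],"turn":[0,0,0],"fingers":1},
])

```text
clock: 6.43
eef_pos: [543.5, 74.8, 100.2]
tcp_rot: [3.142, 0.0, -0.111]
contact_force: [0.4, -0.7, -2.0]
opening: 0.32
grasp_force: 41.4
```

>>> play_rows([
  {"dp":[0,0,0.025],"turn":[0,0,0],"fingers":1},
  {"dp":[0,0,0],"turn":[0,0,0],"fingers":1},
  {"dp":[0,0,0],"turn":[0,0,0],"fingers":1},
])

```text
clock: 6.68
eef_pos: [543.7, 74.8, 99.6]
tcp_rot: [-3.141, -0.0, -0.111]
contact_force: [-0.9, -1.2, 3.3]
opening: 0.323
grasp_force: 42.0
```

>>> play_rows([
  {"dp":[0,0,0.025],"turn":[0,0,0],"fingers":1},
  {"dp":[0,0,0],"turn":[0,0,0],"fingers":1},
  {"dp":[0,0,0],"turn":[0,0,0],"fingers":1},
])

```text
clock: 6.93
eef_pos: [543.7, 74.8, 98.4]
tcp_rot: [-3.141, -0.0, -0.111]
contact_force: [-0.7, 0.7, 3.5]
opening: 0.32
grasp_force: 42.0
```

>>> play_rows([
  {"dp":[0,0,0.04],"turn":[0,0,0],"fingers":1},
  {"dp":[0,0,0.04],"turn":[0,0,0],"fingers":1},
  {"dp":[0,0,0],"turn":[0,0,0],"fingers":1},
])

```text
clock: 7.18
eef_pos: [543.7, 74.8, 94.9]
tcp_rot: [-3.141, -0.0, -0.111]
contact_force: [-0.3, -0.2, 3.2]
opening: 0.323
grasp_force: 42.1
```

>>> play_rows([
  {"dp":[0,0,0.04],"turn":[0,0,0],"fingers":1},
  {"dp":[0,0,0.05],"turn":[0,0,0],"fingers":1},
  {"dp":[0,0,0.05],"turn":[0,0,0],"fingers":1},
  {"dp":[0,0,0.04],"turn":[0,0,0],"fingers":1},
  {"dp":[0,0,0],"turn":[0,0,0],"fingers":1},
])

```text
clock: 7.6
eef_pos: [543.7, 74.8, 87.6]
tcp_rot: [-3.142, -0.0, -0.111]
contact_force: [0.7, -1.0, 5.1]
opening: 0.323
grasp_force: 42.2
```

>>> play_rows([
  {"dp":[0,0,0.05],"turn":[0,0,0],"fingers":1},
  {"dp":[0,0,0.05],"turn":[0,0,0],"fingers":1},
  {"dp":[0,0,0.04],"turn":[0,0,0],"fingers":1},
  {"dp":[0,0,0],"turn":[0,0,0],"fingers":1},
  {"dp":[0,0,0],"turn":[0,0,0],"fingers":1},
])

```text
clock: 8.02
eef_pos: [543.7, 74.8, 82.3]
tcp_rot: [-3.142, -0.0, -0.111]
contact_force: [0.5, -0.6, 5.2]
opening: 0.324
grasp_force: 42.3
```

>>> play_rows([
  {"dp":[0,0,0.03],"turn":[0,0,0],"fingers":1},
  {"dp":[0,0,0.01],"turn":[0,0,0],"fingers":1},
  {"dp":[0,0,0],"turn":[0,0,0],"fingers":1},
])

```text
clock: 8.27
eef_pos: [543.7, 74.8, 80.7]
tcp_rot: [-3.142, -0.0, -0.111]
contact_force: [0.5, 0.6, 4.3]
opening: 0.323
grasp_force: 42.3
```

>>> play_rows([
  {"dp":[0.04,0,0],"turn":[0,0,0],"fingers":1},
  {"dp":[0.04,0,0],"turn":[0,0,0],"fingers":1},
  {"dp":[0.04,0,0],"turn":[0,0,0],"fingers":1},
  {"dp":[0,0,0],"turn":[0,0,0],"fingers":1},
])

```text
clock: 8.6
eef_pos: [547.9, 74.2, 80.5]
tcp_rot: [3.141, 0.001, -0.111]
contact_force: [-1.0, -0.2, 5.0]
opening: 0.324
grasp_force: 42.4
```

>>> play_rows([
  {"dp":[0.04,0,0],"turn":[0,0,0],"fingers":1},
  {"dp":[0.04,0,0],"turn":[0,0,0],"fingers":1},
  {"dp":[0.04,0,0],"turn":[0,0,0],"fingers":1},
  {"dp":[0,0,0],"turn":[0,0,0],"fingers":1},
])

```text
clock: 8.93
eef_pos: [552.6, 73.7, 80.5]
tcp_rot: [3.141, 0.001, -0.111]
contact_force: [-0.9, -0.2, 4.9]
opening: 0.323
grasp_force: 42.4
```

>>> play_rows([
  {"dp":[0.03,0,0],"turn":[0,0,0],"fingers":1},
  {"dp":[0.03,0,0],"turn":[0,0,0],"fingers":1},
  {"dp":[0.03,0,0],"turn":[0,0,0],"fingers":1},
])

```text
clock: 9.18
eef_pos: [555.9, 73.3, 80.5]
tcp_rot: [3.141, 0.002, -0.111]
contact_force: [-2.4, 0.8, 5.3]
opening: 0.323
grasp_force: 42.4
```

>>> play_rows([
  {"dp":[0.03,0,0],"turn":[0,0,0],"fingers":1},
  {"dp":[0.03,0,0],"turn":[0,0,0],"fingers":1},
  {"dp":[0.03,0,0],"turn":[0,0,0],"fingers":1},
])

```text
clock: 9.43
eef_pos: [559.4, 72.9, 80.5]
tcp_rot: [3.141, 0.002, -0.111]
contact_force: [-2.5, 0.5, 4.9]
opening: 0.322
grasp_force: 42.4
```

>>> play_rows([
  {"dp":[0.03,0,0],"turn":[0,0,0],"fingers":1},
  {"dp":[0.03,0,0],"turn":[0,0,0],"fingers":1},
  {"dp":[0.03,0,0],"turn":[0,0,0],"fingers":1},
])

```text
clock: 9.68
eef_pos: [563.0, 72.5, 80.5]
tcp_rot: [3.141, 0.002, -0.111]
contact_force: [-2.2, -0.8, 5.6]
opening: 0.323
grasp_force: 42.4
```

>>> play_rows([
  {"dp":[0.02,0,0],"turn":[0,0,0],"fingers":1},
  {"dp":[0.02,0,0],"turn":[0,0,0],"fingers":1},
  {"dp":[0.02,0,0],"turn":[0,0,0],"fingers":1},
])

```text
clock: 9.93
eef_pos: [565.4, 72.2, 80.5]
tcp_rot: [3.141, 0.002, -0.111]
contact_force: [-2.1, -0.7, 5.2]
opening: 0.32
grasp_force: 42.4
```

Passed under the post. I'll take small steps now to feel for the contact.

>>> play_rows([
  {"dp":[0.02,0,0],"turn":[0,0,0],"fingers":1},
  {"dp":[0.02,0,0],"turn":[0,0,0],"fingers":1},
  {"dp":[0,0,0],"turn":[0,0,0],"fingers":1},
])

```text
clock: 10.18
eef_pos: [567.1, 72.0, 80.5]
tcp_rot: [3.141, 0.001, -0.111]
contact_force: [-0.8, -0.3, 6.0]
opening: 0.322
grasp_force: 42.4
```

>>> play_rows([
  {"dp":[0.02,0,0],"turn":[0,0,0],"fingers":1},
  {"dp":[0,0,0],"turn":[0,0,0],"fingers":1},
])

```text
clock: 10.35
eef_pos: [567.9, 71.9, 80.5]
tcp_rot: [3.141, 0.001, -0.111]
contact_force: [-2.0, 0.9, 5.3]
opening: 0.321
grasp_force: 42.4
```

>>> play_rows([
  {"dp":[0.02,0,0],"turn":[0,0,0],"fingers":1},
  {"dp":[0,0,0],"turn":[0,0,0],"fingers":1},
])

```text
clock: 10.52
eef_pos: [568.5, 71.9, 80.4]
tcp_rot: [3.141, 0.002, -0.111]
contact_force: [-2.3, 0.1, 4.9]
opening: 0.321
grasp_force: 42.4
```

>>> play_rows([
  {"dp":[0.02,0,0],"turn":[0,0,0],"fingers":1},
  {"dp":[0,0,0],"turn":[0,0,0],"fingers":1},
])

```text
clock: 10.68
eef_pos: [568.6, 71.8, 80.3]
tcp_rot: [3.141, 0.003, -0.111]
contact_force: [-4.0, 0.3, 6.7]
opening: 0.325
grasp_force: 42.5
```

>>> play_rows([
  {"dp":[0.015,0,0],"turn":[0,0,0],"fingers":1},
  {"dp":[0,0,0],"turn":[0,0,0],"fingers":1},
])

```text
clock: 10.85
eef_pos: [568.7, 71.8, 80.3]
tcp_rot: [3.141, 0.004, -0.111]
contact_force: [-6.2, 0.5, 8.7]
opening: 0.323
grasp_force: 42.6
```

>>> play_rows([
  {"dp":[-0.04,0,0],"turn":[0,0,0],"fingers":1},
  {"dp":[0,0,0],"turn":[0,0,0],"fingers":1},
  {"dp":[0,0,0],"turn":[0,0,0],"fingers":1},
])

```text
clock: 11.1
eef_pos: [568.4, 71.9, 80.5]
tcp_rot: [3.141, 0.001, -0.111]
contact_force: [-1.2, -0.1, 5.0]
opening: 0.323
grasp_force: 42.3
```

>>> play_rows([
  {"dp":[0,0,-0.02],"turn":[0,0,0],"fingers":1},
  {"dp":[0,0,-0.02],"turn":[0,0,0],"fingers":1},
  {"dp":[0,0,-0.02],"turn":[0,0,0],"fingers":1},
  {"dp":[0,0,-0.02],"turn":[0,0,0],"fingers":1},
])

```text
clock: 11.43
eef_pos: [568.5, 71.9, 83.7]
tcp_rot: [3.141, 0.001, -0.111]
contact_force: [-3.1, -0.5, 5.6]
opening: 0.324
grasp_force: 42.3
```

>>> play_rows([
  {"dp":[0,0,-0.02],"turn":[0,0,0],"fingers":1},
  {"dp":[0,0,-0.02],"turn":[0,0,0],"fingers":1},
  {"dp":[0,0,0],"turn":[0,0,0],"fingers":1},
])

```text
clock: 11.68
eef_pos: [568.5, 71.9, 85.4]
tcp_rot: [3.141, 0.001, -0.111]
contact_force: [-3.8, 0.6, 4.6]
opening: 0.32
grasp_force: 42.3
```

>>> play_rows([
  {"dp":[0,0,-0.02],"turn":[0,0,0],"fingers":1},
  {"dp":[0,0,0],"turn":[0,0,0],"fingers":1},
  {"dp":[0,0,0],"turn":[0,0,0],"fingers":1},
])

```text
clock: 11.93
eef_pos: [568.6, 71.9, 86.1]
tcp_rot: [3.141, 0.001, -0.111]
contact_force: [-4.2, 0.8, 4.8]
opening: 0.322
grasp_force: 42.2
```

>>> play_rows([
  {"dp":[0,0,-0.02],"turn":[0,0,0],"fingers":1},
  {"dp":[0,0,0],"turn":[0,0,0],"fingers":1},
  {"dp":[0,0,0],"turn":[0,0,0],"fingers":1},
])

```text
clock: 12.18
eef_pos: [568.6, 71.9, 86.8]
tcp_rot: [3.141, 0.001, -0.111]
contact_force: [-6.0, 1.0, 2.8]
opening: 0.317
grasp_force: 41.9
```

>>> play_rows([
  {"dp":[-0.015,0,0],"turn":[0,0,0],"fingers":1},
  {"dp":[0,0,0],"turn":[0,0,0],"fingers":1},
  {"dp":[0,0,0],"turn":[0,0,0],"fingers":1},
])

```text
clock: 12.43
eef_pos: [568.5, 71.9, 86.9]
tcp_rot: [3.141, 0.0, -0.111]
contact_force: [-3.8, -0.2, -0.4]
opening: 0.317
grasp_force: 41.7
```

>>> play_rows([
  {"dp":[0,0,-0.012],"turn":[0,0,0],"fingers":1},
  {"dp":[0,0,0],"turn":[0,0,0],"fingers":1},
  {"dp":[0,0,0],"turn":[0,0,0],"fingers":1},
])

```text
clock: 12.68
eef_pos: [568.4, 71.9, 87.1]
tcp_rot: [3.141, 0.0, -0.111]
contact_force: [-1.7, -0.5, -6.7]
opening: 0.324
grasp_force: 40.7
```

Caught at a press of about 12.9 mm. I'll take the pull off and let go.

>>> play_rows([
  {"dp":[0,0,0.012],"turn":[0,0,0],"fingers":1},
  {"dp":[0,0,0],"turn":[0,0,0],"fingers":1},
  {"dp":[0,0,0],"turn":[0,0,0],"fingers":1},
], force=20)

```text
clock: 12.93
eef_pos: [568.5, 71.9, 87.0]
tcp_rot: [3.141, 0.0, -0.111]
contact_force: [-2.6, -1.0, -4.0]
opening: 0.317
grasp_force: 41.3
```

>>> play_rows([
  {"dp":[0,0,0],"turn":[0,0,0],"fingers":0.64},
  {"dp":[0,0,0],"turn":[0,0,0],"fingers":0.6},
  {"dp":[0,0,0],"turn":[0,0,0],"fingers":0.55},
  {"dp":[0,0,0],"turn":[0,0,0],"fingers":0.5},
  {"dp":[0,0,0],"turn":[0,0,0],"fingers":0.45},
])

```text
clock: 13.35
eef_pos: [569.1, 72.0, 87.4]
tcp_rot: [-3.141, -0.001, -0.111]
contact_force: [0.5, 0.1, -0.6]
opening: 0.551
grasp_force: 0.0
```

>>> play_rows([
  {"dp":[0,0,0],"turn":[0,0,0],"fingers":0.4},
  {"dp":[0,0,0],"turn":[0,0,0],"fingers":0.35},
  {"dp":[0,0,0],"turn":[0,0,0],"fingers":0.35},
])

```text
clock: 13.6
eef_pos: [568.6, 72.0, 87.1]
tcp_rot: [-3.142, -0.0, -0.111]
contact_force: [0.1, -0.3, -0.2]
opening: 0.652
grasp_force: 0.0
```

Fingers are open. I'll rise straight up and check.

>>> play_rows([
  {"dp":[0,0,-0.2],"turn":[0,0,0],"fingers":0.35},
  {"dp":[0,0,-0.4],"turn":[0,0,0],"fingers":0.35},
  {"dp":[0,0,-0.7],"turn":[0,0,0],"fingers":0.35},
  {"dp":[0,0,-0.8],"turn":[0,0,0],"fingers":0.35},
  {"dp":[0,0,-0.8],"turn":[0,0,0],"fingers":0.35},
])

```text
clock: 14.02
eef_pos: [568.1, 71.9, 204.6]
tcp_rot: [3.141, 0.001, -0.111]
contact_force: [0.5, 0.3, 0.7]
opening: 0.651
grasp_force: 0.0
```

>>> play_rows([
  {"dp":[-0.5,0,-0.4],"turn":[0,0,0],"fingers":0.2},
  {"dp":[-0.7,0,0],"turn":[0,0,0],"fingers":0.2},
  {"dp":[-0.4,0,0],"turn":[0,0,0],"fingers":0.2},
  {"dp":[0,0,0],"turn":[0,0,0],"fingers":0.2},
  {"dp":[0,0,0],"turn":[0,0,0],"fingers":0.2},
])

```text
clock: 14.43
eef_pos: [504.8, 79.1, 219.9]
tcp_rot: [-3.141, -0.001, -0.11]
contact_force: [-0.7, -0.1, 0.7]
opening: 0.803
grasp_force: 0.0
```

Run:
```python
from h import *
from rig import r
f=r.grab_frame("wrist");g=r.grab_frame("scene");t=r.grab_frame("top")
a=cv2.resize(f["pixels"][80:320,60:460],(600,360))
b=cv2.resize(g["pixels"][150:225,200:300],(320,240),interpolation=cv2.INTER_CUBIC);c=cv2.resize(t["pixels"][165:231,195:295],(280,240))
cv2.imwrite("pics/end.png",np.vstack([a,np.hstack([b,c])])[:,:,::-1])
s=r.sense();print(s["eef_pos"],s["contact_force"])
```

```text
[505.98187448  79.03643914 219.31260904] [ 0.39793924 -0.01532551  0.39471269]
```

View pics/end.png

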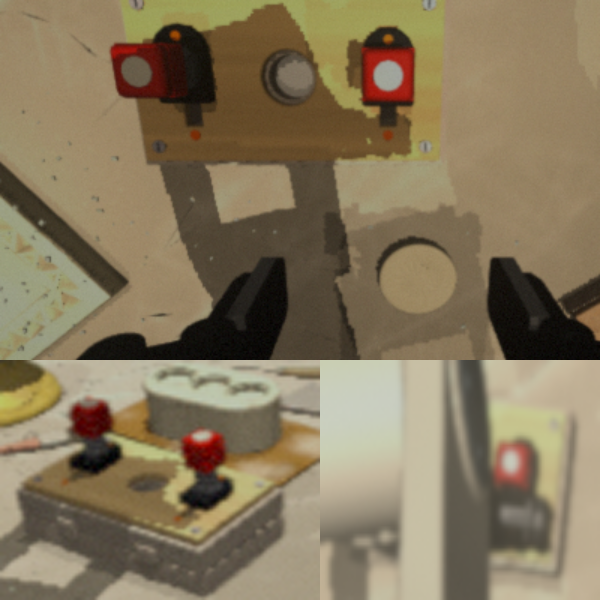

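The new clamp stands upright, in line with its slot. Its cap is at the same height as the fitted clamp's, and the gripper is clear.

```bash
python3 -c "
from rig import r
print(r.sign_off())"
```

```text
the job is handed in; nothing more can be done
None
```

The loose clamp is on the empty slot with its hook caught on the post (cap held about 13 mm down); the highest wrist reading while on the mould was about 11 N, the gripper is clear, and the job was handed in at about 15 s.

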